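# Line up the sample bottles by height on the cellar display board

## Robot

A 6-joint arm with a two-finger parallel gripper is mounted at the origin on the work surface. World frame = base frame: x ahead of the robot, y to its left, z up, the work surface at z = 0. Lengths are in m, angles in degrees, forces in N, time in s.
With the tool pointing down it reaches from about 0.35 to 0.875 m from the base axis. Payload 15.5 kg.
Tool frame: the origin (TCP) lies on the centre line of the jaws, within the pads' length; the fingertips stand 11 mm ahead of it and the grasp point (between the pads) lies 8 mm behind it; z points along the fingers, y is the line along which they close (so a half turn about z gives the same grasp; the last joint's range is limited). The gripper opens to 85 mm and grips with 20 to 120 N. Pads are 22 mm wide; open, the fingers measure 114 mm over their backs; the gripper's body (76 mm by 85 mm) begins 54 mm behind the grasp point. The pads swing forward as they close: fully open they stand 13 mm farther back than shut.
Start: joints at [57.84, 28.281, 77.091, -0, 74.628, -5.472], TCP at [0.281, 0.558, 0.204] pointing down, gripper open.
Joint ranges: [-166.48, 166.48], [-47.26, 123.95], [12.59, 153.08], [-70.14, 250.14], [6.76, 159.57], [-176.63, 176.63]. Speed limits (degrees/s): [108.29, 108.29, 147.25, 172.46, 172.46, 172.46].

## Interface

Orientations are given as a 3x3 rotation matrix whose columns are the frame's x, y, z axes.
In Python, from plant import r, kinematics, viewer, job gives the robot as it stands. Calls block until the motion is done:
- r.move_pose(position, orientation): joint-space move of the TCP to a pose.
- r.move_straight(position, rot=None, vel=0.15, force_limit=None): straight line of the TCP; rot=None keeps the orientation; vel is the mean speed in m/s. With force_limit (N) it stops when the force on the tool has changed by that much, and returns True; else False.
- r.move_joints(angles): joint-space move.
- r.command_gripper(opening): finger opening in m; the grip force is fixed at half the most; returns when the fingers have stopped.
- r.sleep(seconds).
- kinematics.inverse_kinematics(position, orientation): joint angles nearest the present ones, or None.
- r.read_state(): the state.
- viewer.read_camera(name): name is "scene" or "side" or "wrist"; returns (picture, depth): 480x640x3 uint8, red, green, blue; 480x640 float32, m along the optical axis (not along the pixel's ray), 0 where there is no reading.
- viewer.camera_info(name): a dict with "fx", "fy", "cx", "cy" (pixels), "T" (4x4, takes a point from camera to world coordinates). Camera axes: x right, y up, looking along -z (the intrinsics and any distortion apply to the point x, -y, -z); pixel columns grow to the right and rows downward; lengths in m; the calibration is good to about 2 mm. A picture is of the moment at which its call begins: read the wrist's pose just before it. camera_info takes no time and is no camera call; for the wrist camera it gives the pose at the moment of the call.
A pose or a line that the arm cannot do raises r.Unreachable and nothing moves.
- job.job_done(): hands the job in; it is judged then, once.
The state is a dict: "t": time; "qpos": joint angles; "qvel": joint speeds; "effort": joint torques, N m; "tool_pos": TCP position; "tcp_rot": TCP orientation; "wrist_force": force on the tool from outside, world axes, zero at the start; "wrist_torque": the same for the moment, N m; "gripper_width": finger opening in m; "finger_force": force on a finger pad.
Only numpy, scipy, OpenCV 4.12 (cv2) and the standard library are available. Lean on these libraries where they do the work, as an engineer would, in place of code of your own. Each camera call takes 0.05 s, during which the arm holds its last target. There are 200 camera calls.

## Task

Stand the four sample bottles upright on the four slate coasters of the display board, one centred on each, so that they rise in order of height towards the potted topiary: the tallest next to the topiary, the shortest next to the pine cone. Set each bottle down gently, without dropping it or tipping any over, and leave the topiary and the pine cone standing where they are.

Things in the scene. Friction and masses are not known exactly. Their poses are not given: they have to be found in the camera images.
- bottle_amber: shortest sample bottle, loose, stands on the table: amber glass, red capsule, cream label; 80 mm tall. Round body 34 mm across up to 30 mm, shoulder to 42 mm, then a neck and capsule 20 mm across for the top 38 mm (grip there, pads about 14 mm below the top). 65 to 120 g. Origin: centre of its underside; z up along the bottle
- bottle_green: second shortest sample bottle, loose, stands on the table: green glass, yellow capsule, cream label; 100 mm tall. Round body 38 mm across up to 50 mm, shoulder to 62 mm, then a neck and capsule 20 mm across for the top 38 mm (grip there, pads about 14 mm below the top). 105 to 185 g. Origin: centre of its underside; z up along the bottle
- bottle_blue: second tallest sample bottle, loose, stands on the table: blue glass, white capsule, cream label; 120 mm tall. Round body 41 mm across up to 70 mm, shoulder to 82 mm, then a neck and capsule 20 mm across for the top 38 mm (grip there, pads about 14 mm below the top). 140 to 250 g. Origin: centre of its underside; z up along the bottle
- bottle_black: tallest sample bottle, loose, stands on the table: black glass, black capsule, cream label; 140 mm tall. Round body 44 mm across up to 90 mm, shoulder to 102 mm, then a neck and capsule 20 mm across for the top 38 mm (grip there, pads about 14 mm below the top). 185 to 330 g. Origin: centre of its underside; z up along the bottle
- coaster1: fixed round pale grey slate coaster, 72 mm across, 5 mm thick, number 1 of four alike in a row 82 mm apart, counted from the robot's left (+y) end. Origin: centre of its underside, 20 mm above the table on the board (its top is at 25 mm); y along the row towards coaster 1, z up. The board: fixed, dark wood, 470 x 100 x 20 mm, centred under the row
- coaster2: fixed round pale grey slate coaster, 72 mm across, 5 mm thick, number 2 of four alike in a row 82 mm apart, counted from the robot's left (+y) end. Origin: centre of its underside, 20 mm above the table on the board (its top is at 25 mm); y along the row towards coaster 1, z up
- coaster3: fixed round pale grey slate coaster, 72 mm across, 5 mm thick, number 3 of four alike in a row 82 mm apart, counted from the robot's left (+y) end. Origin: centre of its underside, 20 mm above the table on the board (its top is at 25 mm); y along the row towards coaster 1, z up
- coaster4: fixed round pale grey slate coaster, 72 mm across, 5 mm thick, number 4 of four alike in a row 82 mm apart, counted from the robot's left (+y) end. Origin: centre of its underside, 20 mm above the table on the board (its top is at 25 mm); y along the row towards coaster 1, z up
- topiary: small potted ball-shaped topiary, loose: white pot 48 mm wide and 34 mm high, leafy green ball, about 88 mm tall overall, at one end of the display board, 72 mm from the centre of the end coaster; either end. Origin: centre of its underside
- pine_cone: light brown pine-cone ornament on a dark round foot, loose, about 47 mm wide, 60 mm tall, at the other end of the board, 72 mm from the centre of that end coaster. Origin: centre of its underside
There are look-alikes about, which are no part of the job. Several things have the shape of the bottle_black; the one meant has the colours described above. Leave any pink look-alike of the topiary alone.

How it is judged:
By the outcome, as a careful person would: the job done as asked, in the order asked, and still so for the second after the job is handed in, with the robot touching nothing.
It also fails if it takes over 112 s, if anything falls off the work surface, if the arm or the gripper's body presses on something with over 40 N, if the wrist force passes 120 N, or if a joint passes its speed limit or range.

## Working session

There is one attempt and no reset: what is moved stays moved. The work goes in short steps, each a Python script; the robot and the scene stay as the last script left them, time stands still between calls to the robot, and variables do not carry over. Pictures are saved under pics/ and viewed, at most 14 in all, crops included, and the job is handed in when it is done.

```bash
ls; mkdir -p pics; python3 - <<'E'
from plant import r, kinematics, viewer, job
import cv2,numpy as np
for n in("scene","side"):
    p,d=viewer.read_camera(n); cv2.imwrite(f"pics/{n}0.png",p[...,::-1]); np.save(f"pics/{n}0.npy",d)
    i=viewer.camera_info(n); print(n,{k:(np.round(v,3).tolist() if k=="T" else v) for k,v in i.items()}, (d>0).mean())
s=r.read_state(); print(s["t"],np.round(s["tcp_rot"],3).tolist())
E
```

```text
pics
scene {'fx': 605.9501585873685, 'fy': 605.9501585873685, 'cx': 311.2132322591514, 'cy': 233.63563425724888, 'T': [[-0.592, -0.547, 0.592, 1.114], [0.806, -0.38, 0.454, 0.459], [-0.023, 0.746, 0.666, 0.691], [0.0, 0.0, 0.0, 1.0]]} 0.9960514322916667
side {'fx': 617.1061843005817, 'fy': 617.1061843005817, 'cx': 332.81325849915663, 'cy': 242.85446614276816, 'T': [[0.953, 0.158, -0.257, 0.227], [-0.302, 0.469, -0.83, -0.948], [-0.01, 0.869, 0.495, 0.623], [0.0, 0.0, 0.0, 1.0]]} 0.9958854166666666
0.1 [[-0.893, 0.449, -0.001], [0.449, 0.893, -0.001], [0.0, -0.001, -1.0]]
```

View pics/scene0.png

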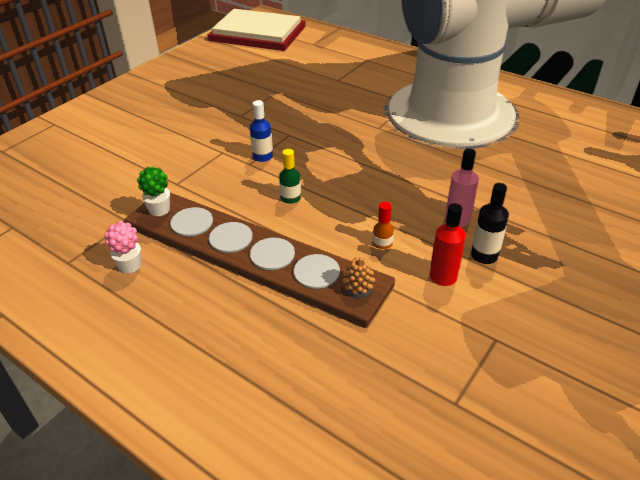

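View pics/side0.png

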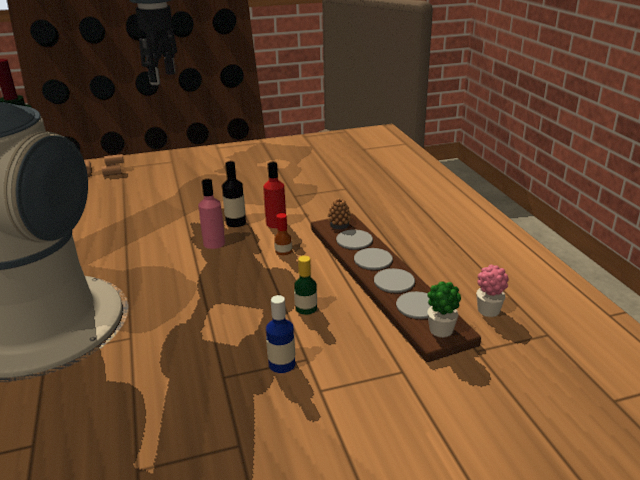

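The topiary is at the −y end: (155,190) in the scene view and (443,305) in the side view. The pine cone is at the +y end: (359,278) and (340,213). So amber goes on coaster 1 and black on coaster 4. The real black bottle is at (489,225) and (233,200), and the red and pink ones beside it are decoys. Next I'll measure positions from both views.

```bash
cat > h.py <<'E'
import cv2,numpy as np
from plant import r, kinematics, viewer, job
def ray(i,u,v):
    T=np.array(i["T"]); d=T[:3,:3]@np.array([(u-i["cx"])/i["fx"],-(v-i["cy"])/i["fy"],-1]); return T[:3,3],d
def plane(i,u,v,z):
    o,d=ray(i,u,v); return o+d*(z-o[2])/d[2]
def cross(rays):   # nearest point to several rays, and rms miss
    A=np.zeros((3,3));b=np.zeros(3);L=[]
    for o,d in rays:
        d=d/np.linalg.norm(d);P=np.eye(3)-np.outer(d,d);A+=P;b+=P@o;L.append((o,P))
    p=np.linalg.solve(A,b); return p,max(np.linalg.norm(P@(p-o)) for o,P in L)
def cloud(i,d):
    v,u=np.mgrid[:480,:640]; T=np.array(i["T"])
    return np.stack([(u-i["cx"])/i["fx"]*d,-(v-i["cy"])/i["fy"]*d,-d],-1)@T[:3,:3].T+T[:3,3]
def blobs(m,amin=20):
    n,lab,st,c=cv2.connectedComponentsWithStats(m.astype(np.uint8)); return [(lab==k,c[k],st[k]) for k in range(1,n) if st[k,4]>=amin]
E
python3 - <<'E'
from h import *
V={}
for n in("scene","side"):
    p=cv2.imread(f"pics/{n}0.png");V[n]=(viewer.camera_info(n),cv2.cvtColor(p,cv2.COLOR_BGR2HSV),np.load(f"pics/{n}0.npy"))
    X=cloud(V[n][0],V[n][2]); print(n,"table z",np.median(X[400:440,250:300,2]) if n=="scene" else np.median(X[300:330,180:210,2]))
# cap: hsv lo, hi, ROI(u0,v0,u1,v1) scene, side
C={"amber":((0,150,60),(8,255,255),(372,195,398,224),(272,208,292,233)),
"green":((22,150,80),(35,255,255),(278,145,300,172),(294,250,316,280)),
"blue":((0,0,90),(179,60,255),(248,96,270,122),(268,292,290,322)),
"black":((0,0,0),(179,255,45),(488,178,512,206),(222,158,240,182))}
for k,(lo,hi,*R) in C.items():
    rays=[];tops=[];xy=[]
    for n,(a,b,c,d) in zip(V,R):
        i,h,D=V[n];m=np.zeros((480,640),bool);m[b:d,a:c]=cv2.inRange(h,lo,hi)[b:d,a:c]>0
        B=max(blobs(m,5),key=lambda q:q[2][4]);P=cloud(i,D)[B[0]]
        rays.append(ray(i,*B[1]));tops.append(np.percentile(P[:,2],98))
        f=np.median(P[:,:2],0);e=f-np.array(i["T"])[:2,3];xy.append(np.round(f+.0085*e/np.linalg.norm(e),4)); print(k,n,B[2].tolist(),end=" ")
    p,e=cross(rays);print("axis",np.round(p,4),"miss",round(e,4),"tops",np.round(tops,3),"depth xy",*xy)
Q={}
for n,(a,b,c,d) in zip(V,((160,200,350,295),(330,225,440,325))):
    i,h,D=V[n];m=np.zeros((480,640),bool);m[b:d,a:c]=cv2.inRange(h,(0,0,95),(179,45,255))[b:d,a:c]>0
    L=[]
    for B in blobs(m,150):
        e=cv2.fitEllipse(cv2.convexHull(np.argwhere(B[0])[:,::-1].astype(np.float32)))
        z=np.median(cloud(i,D)[B[0]][:,2]);L.append((e[0],plane(i,*e[0],.025),z))
    L.sort(key=lambda q:-q[1][1]);Q[n]=L
    for q in L:print(n,np.round(q[0],1),np.round(q[1],4),"z",round(q[2],4))
for a,b in zip(Q["scene"],Q["side"]): print(*[np.round(w,4) for w in cross([ray(V["scene"][0],*a[0]),ray(V["side"][0],*b[0])])])
E
```

```text
scene table z -0.00015970993809100165
side table z 0.0011783666756616795
amber scene [378, 201, 14, 23, 257] amber side [272, 208, 15, 24, 276] axis [0.446  0.101  0.0684] miss 0.0036 tops [0.081 0.083] depth xy [0.4458 0.0975] [0.4513 0.1057]
green scene [282, 149, 13, 21, 219] green side [298, 256, 12, 9, 67] axis [ 0.443  -0.0967  0.0917] miss 0.0028 tops [0.101 0.103] depth xy [ 0.4377 -0.104 ] [ 0.4403 -0.0999]
blue scene [253, 100, 12, 20, 181] blue side [271, 295, 14, 25, 277] axis [ 0.3652 -0.2308  0.105 ] miss 0.0006 tops [0.121 0.123] depth xy [ 0.3652 -0.2316] [ 0.3644 -0.2323]
black scene [488, 184, 18, 22, 274] black side [226, 162, 13, 20, 178] axis [0.3768 0.2489 0.1201] miss 0.0011 tops [0.141 0.142] depth xy [0.3776 0.2496] [0.3772 0.2502]
scene [316.3 270.8] [0.5869 0.0629 0.025 ] z 0.0248
scene [272.  253.3] [ 0.5955 -0.018   0.025 ] z 0.0248
scene [230.4 236.8] [ 0.6042 -0.0993  0.025 ] z 0.0248
scene [191.3 221.3] [ 0.6129 -0.1806  0.025 ] z 0.0248
side [354.  238.6] [0.5825 0.0579 0.025 ] z 0.0264
side [372.6 257.9] [ 0.5911 -0.0233  0.025 ] z 0.0263
side [393.8 279.6] [ 0.6003 -0.1048  0.025 ] z 0.0265
side [414.2 303.8] [ 0.6041 -0.1837  0.025 ] z 0.0264
[0.5843 0.0616 0.0225] 0.0005
[ 0.593  -0.0197  0.0224] 0.0005
[ 0.6021 -0.1014  0.0225] 0.0002
[ 0.6081 -0.1822  0.0222] 0.0029
```

```bash
cat >> h.py <<'E'
def R(deg):   # tool down, closing axis y at angle deg from world x
    a=np.radians(deg);y=np.array([np.cos(a),np.sin(a),0]);z=np.array([0,0,-1.]);return np.column_stack([np.cross(y,z),y,z])
def wrist(name):
    i=viewer.camera_info("wrist");p,d=viewer.read_camera("wrist");cv2.imwrite(f"pics/{name}.png",p[...,::-1]);np.save(f"pics/{name}.npy",d);np.save(f"pics/{name}_i.npy",i,allow_pickle=True);return i,p,d
E
python3 - <<'E'
from h import *
for n,box in(("scene",((445,206,466,225),(460,150,478,170))),("side",((264,162,282,182),(200,180,216,196)))):
    X=cloud(viewer.camera_info(n),np.load(f"pics/{n}0.npy"))
    for a,b,c,d in box:
        P=X[b:d,a:c].reshape(-1,3);P=P[(P[:,2]>.11)&(P[:,2]<.15)];print(n,"red/pink",np.round(np.median(P,0),3))
print(np.round(r.read_state()["qpos"],1))
r.move_pose([.40,.2,.34],R(6)); wrist("w1"); s=r.read_state();print(s["t"],np.round(s["qpos"],1),np.round(viewer.camera_info("wrist")["T"],3).tolist())
E
```

```text
scene red/pink [0.467 0.221 0.13 ]
scene red/pink [0.328 0.177 0.129]
side red/pink [0.457 0.21  0.129]
side red/pink [0.318 0.166 0.128]
[57.8 28.3 77.1 -0.  74.6 -5.5]
1.6417 [19.   6.7 87.7  0.  85.6 12.9] [[0.994, -0.103, -0.029, 0.392], [0.107, 0.958, 0.267, 0.268], [0.0, -0.268, 0.963, 0.509], [0.0, 0.0, 0.0, 1.0]]
```

View pics/w1.png

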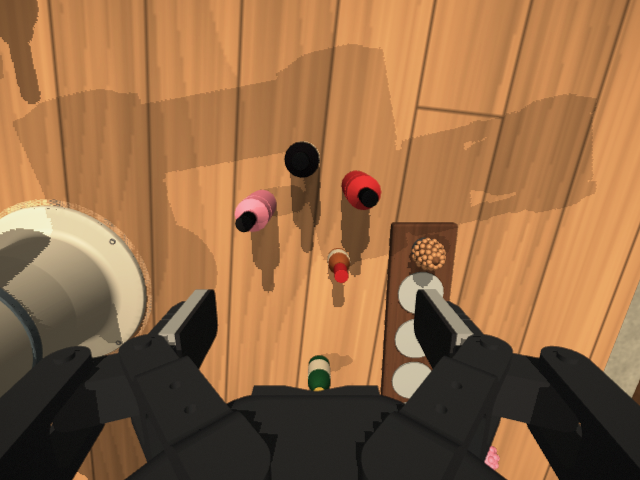

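The wrist view shows the black cap at (302,160), red at (368,197), pink at (246,222) and amber at (340,272). The gripper hides everything below about row 290. I'll do a short wrist tour with two views per item.

```bash
cat > tour.py <<'E'
from h import *
B={"black":(.377,.249,.140),"amber":(.447,.100,.080),"green":(.440,-.100,.100),"blue":(.365,-.231,.120)}
def cap(v,k):
    i,p,d=v;x,y,H=B[k];X=cloud(i,d);near=np.hypot(X[...,0]-x,X[...,1]-y)<.02
    z=np.percentile(X[near][:,2],98) if near.sum()>20 else 0; m=near&(X[...,2]>z-.005)
    bl=blobs(m,8)
    if not bl:return None
    b=max(bl,key=lambda q:q[2][4]);(u,w),_=cv2.minEnclosingCircle(np.argwhere(b[0])[:,::-1].astype(np.float32))
    return ray(i,u,w),plane(i,u,w,H),z,b[2][4]
if __name__=="__main__":
    vs=[]
    for j,q in enumerate([(.377,.17,.30),(.42,.02,.32),(.41,-.17,.32),(.37,-.31,.32),(.60,-.24,.34),(.60,-.14,.34),(.60,-.05,.34)]):
        r.move_pose(q,R(6)); vs.append(wrist(f"t{j}"))
    for k in B:
        L=[]
        for j,v in enumerate(vs):
            c=cap(v,k)
            if c:
                L.append(c[0]);print(k,j,np.round(c[1],4),round(c[2],4),c[3])
        if len(L)>1:print("  cross",*[np.round(w,4) for w in cross(L)])
    for j,(i,p,d) in enumerate(vs):
        h=cv2.cvtColor(p,cv2.COLOR_RGB2HSV);X=cloud(i,d)
        m=(cv2.inRange(h,(0,0,95),(179,45,255))>0)&(abs(X[...,2]-.025)<.008)&(abs(X[...,0]-.6)<.08)
        for b in blobs(m,300):
            e=cv2.fitEllipse(cv2.convexHull(np.argwhere(b[0])[:,::-1].astype(np.float32)));c=plane(i,*e[0],.025)
            print("coaster",j,np.round(e[0],1),np.round(e[1],0),np.round(c,4),"z",round(np.median(X[b[0]][:,2]),4))
    print(r.read_state()["t"])
E
python3 tour.py
```

```text
black 0 [ 0.5245 -0.1621  0.14  ] 0.4689 253
black 1 [0.3825 0.2128 0.14  ] 0.093 30
  cross [0.4072 0.1284 0.38  ] 0.004
amber 0 [0.4467 0.099  0.08  ] 0.0811 189
amber 1 [0.447  0.0984 0.08  ] 0.0812 226
amber 2 [0.4424 0.0534 0.08  ] 0.0059 18
amber 5 [0.4639 0.0721 0.08  ] 0.0362 82
amber 6 [0.448  0.0977 0.08  ] 0.0808 256
  cross [0.448  0.0892 0.0409] 0.0197
green 0 [ 0.4294 -0.0623  0.1   ] 0.0604 98
green 1 [ 0.4383 -0.1025  0.1   ] 0.1012 183
green 2 [ 0.4385 -0.104   0.1   ] 0.1013 233
green 3 [ 0.438  -0.1048  0.1   ] 0.101 346
green 4 [ 0.4393 -0.1044  0.1   ] 0.1009 275
green 5 [ 0.4392 -0.1039  0.1   ] 0.1008 226
green 6 [ 0.4395 -0.103   0.1   ] 0.101 194
  cross [ 0.4363 -0.1021  0.081 ] 0.019
blue 1 [ 0.3654 -0.23    0.12  ] 0.1205 79
blue 2 [ 0.3653 -0.2311  0.12  ] 0.121 219
blue 3 [ 0.5108 -0.691   0.12  ] 0.4897 135
blue 4 [ 0.3668 -0.231   0.12  ] 0.1208 255
blue 5 [ 0.3664 -0.2314  0.12  ] 0.1209 209
blue 6 [ 0.3668 -0.2293  0.12  ] 0.1206 190
  cross [ 0.4154 -0.1912  0.2889] 0.1895
coaster 4 [327.6  24.2] [53. 61.] [ 0.5919 -0.0213  0.025 ] z 0.0247
coaster 4 [327.4  92.1] [49. 55.] [ 0.6011 -0.1017  0.025 ] z 0.0249
coaster 5 [318.8  39.1] [53. 60.] [0.583  0.0607 0.025 ] z 0.0248
coaster 5 [319.2 103.4] [47. 51.] [ 0.5921 -0.017   0.025 ] z 0.0249
coaster 6 [311.5 106.7] [40. 51.] [0.5825 0.0673 0.025 ] z 0.025
6.3
```

Views from t4–t6 give coasters 1–3 consistently with the scene/side crossing, 82 mm apart; coaster 4 follows from that row. Tops from depth agree with the text. I'll get a black bottle fix, then pick and place it first.

```bash
cat > pp.py <<'E'
from h import *
from tour import cap,B
C={"amber":(.5836,.0611),"green":(.5925,-.0205),"blue":(.6016,-.1016),"black":(.6106,-.1831)}
TRAV=.30
def say(*a): s=r.read_state();print(*a,"t",round(s["t"],1),"z",round(s["tool_pos"][2],4),"w",round(s["gripper_width"],4),"F",np.round(s["wrist_force"],1),"ff",np.round(s["finger_force"],1),flush=True)
def pick(k,xy):
    H=B[k][2];r.command_gripper(.05);rot=R(6)
    r.move_pose([*xy,max(H+.06,.2)],rot)
    if r.move_straight([*xy,H-.022],rot,.12,12): say("contact!");raise SystemExit
    r.command_gripper(0.);say("gripped",k)
    if not .016<r.read_state()["gripper_width"]<.024: raise SystemExit
    r.move_straight([*xy,H-.017],rot,.03);r.move_straight([*xy,TRAV],rot,.2);say("lifted")
def place(k):
    x,y=C[k];H=B[k][2];rot=R(6);zt=.025+H-.022
    r.move_straight([x,y,TRAV],rot,.25);r.move_straight([x,y,zt+.03],rot,.15);r.move_straight([x,y,zt+.005],rot,.05);r.sleep(.3)
    hit=r.move_straight([x,y,zt-.004],rot,.012,2.5);say("down",hit,"expected",round(zt,4))
    r.sleep(.2);r.command_gripper(.05);r.sleep(.2);r.move_straight([x,y,zt+.06],rot,.1);say("released",k)
E
python3 - <<'E'
from pp import *
i=np.load("pics/w1_i.npy",allow_pickle=True).item();p=cv2.imread("pics/w1.png")[...,::-1];a=cap((i,p,np.load("pics/w1.npy")),"black")
r.move_pose([.40,.12,.34],R(6));b=cap(wrist("k0"),"black")
for c in(a,b):print(np.round(c[1],4),c[2],c[3])
x,e=cross([a[0],b[0]]);print(x,e)
xy=(a[1][:2]+b[1][:2])/2
assert np.hypot(*(xy-[.377,.2495]))<.004
pick("black",xy);place("black")
E
```

```text
[0.3777 0.2503 0.14  ] 0.14106453525133192 260
[0.3777 0.2497 0.14  ] 0.1410358084644817 319
[0.37756728 0.25020364 0.13701736] 2.8360504580998182e-05
gripped black t 10.0 z 0.118 w 0.0 F [-1.4  0.3  0.4] ff 0.0
```

Gripper closed on nothing; looking.

```bash
python3 - <<'E'
from h import *
s=r.read_state();print(np.round(s["tool_pos"],4),s["gripper_width"])
a,_=viewer.read_camera("scene");b,_=viewer.read_camera("side")
o=np.hstack([cv2.resize(a[120:320,380:580],(400,400)),cv2.resize(b[130:280,160:310],(400,400))]);cv2.imwrite("pics/miss.png",o[...,::-1])
E
```

```text
[0.3777 0.2501 0.118 ] 3.735057711685534e-05
```

View pics/miss.png

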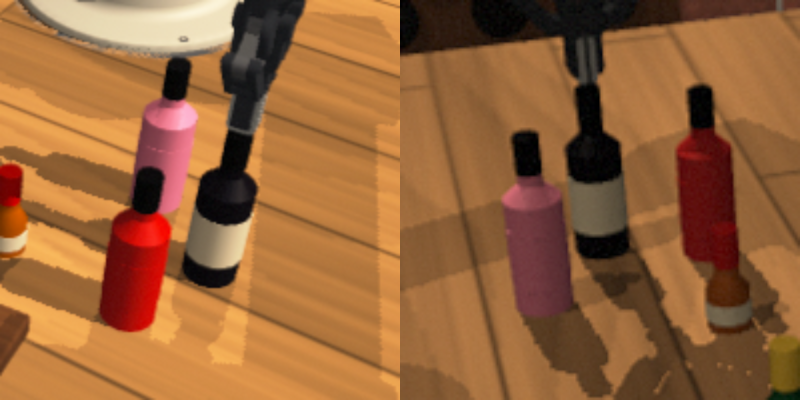

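The fingers shut just above the cap: tips at about (502,184) in the scene view and (229,162) in the side view. The bottle is upright and untouched. I'll measure the fingertip height by depth.

```bash
python3 - <<'E'
from h import *
for n,(u,v) in(("scene",(502,178)),("side",(228,155))):
    i=viewer.camera_info(n);p,d=viewer.read_camera(n);X=cloud(i,d)
    for vv in range(v-12,v+14,2):
        print(n,vv,[(*np.round(X[vv,uu],3).tolist(),int(p[vv,uu].mean())) for uu in (u-3,u,u+3)])
i,p,d=wrist("miss_w")
X=cloud(i,d);m=np.hypot(X[...,0]-.3777,X[...,1]-.25)<.03
print("wrist near z hist",np.histogram(X[m][:,2],bins=np.arange(0,.3,.02)))
E
```

```text
scene 166 [(0.41, 0.252, 0.195, 25), (0.411, 0.256, 0.197, 24), (0.409, 0.26, 0.197, 24)]
scene 168 [(0.392, 0.247, 0.179, 24), (0.408, 0.256, 0.192, 21), (0.409, 0.26, 0.194, 23)]
scene 170 [(0.393, 0.248, 0.176, 25), (0.386, 0.25, 0.173, 25), (0.39, 0.256, 0.178, 24)]
scene 172 [(0.394, 0.249, 0.174, 27), (0.39, 0.252, 0.173, 24), (0.39, 0.256, 0.174, 27)]
scene 174 [(0.391, 0.249, 0.168, 25), (0.39, 0.253, 0.169, 25), (0.393, 0.258, 0.173, 27)]
scene 176 [(0.388, 0.249, 0.163, 23), (0.392, 0.254, 0.168, 24), (0.391, 0.258, 0.169, 29)]
scene 178 [(0.391, 0.25, 0.161, 24), (0.39, 0.254, 0.163, 26), (0.389, 0.258, 0.163, 42)]
scene 180 [(0.39, 0.25, 0.158, 26), (0.388, 0.254, 0.158, 25), (0.389, 0.259, 0.161, 57)]
scene 182 [(0.392, 0.252, 0.156, 26), (0.393, 0.256, 0.158, 24), (0.388, 0.259, 0.156, 67)]
scene 184 [(0.384, 0.25, 0.147, 60), (0.392, 0.256, 0.154, 20), (0.386, 0.259, 0.152, 75)]
scene 186 [(0.378, 0.249, 0.139, 35), (0.383, 0.255, 0.144, 74), (0.387, 0.26, 0.149, 88)]
scene 188 [(0.385, 0.252, 0.14, 5), (0.382, 0.255, 0.14, 9), (0.379, 0.259, 0.14, 20)]
scene 190 [(0.3
[... 779 characters left out ...]
, 0.155, 30)]
side 159 [(0.413, 0.622, 0.001, 88), (0.374, 0.241, 0.151, 67), (0.379, 0.236, 0.152, 33)]
side 161 [(0.411, 0.612, -0.001, 126), (0.375, 0.255, 0.141, 42), (0.381, 0.255, 0.14, 16)]
side 163 [(0.367, 0.245, 0.142, 62), (0.374, 0.246, 0.14, 0), (0.379, 0.238, 0.143, 0)]
side 165 [(0.367, 0.246, 0.137, 55), (0.372, 0.239, 0.139, 6), (0.379, 0.24, 0.138, 4)]
side 167 [(0.404, 0.563, 0.002, 66), (0.372, 0.238, 0.135, 2), (0.378, 0.238, 0.134, 7)]
wrist near z hist (array([  633,   173,   253,   402,  2239,   540,   554,   593,  1355,
        4657,  6221, 14320, 10027,     0]), array([0.  , 0.02, 0.04, 0.06, 0.08, 0.1 , 0.12, 0.14, 0.16, 0.18, 0.2 ,
       0.22, 0.24, 0.26, 0.28]))
```

View pics/miss_w.png

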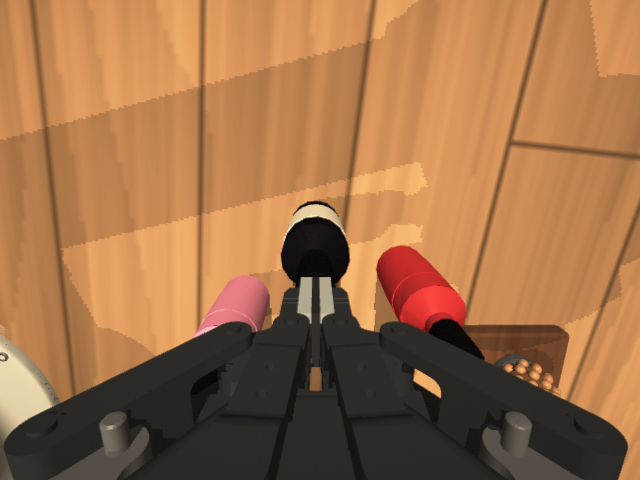

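Tips measure about 0.148 m while the state implies 0.107 m, so the fingers are about 41 mm shorter than the stated TCP. x and y agree. The closed tips sit right over the cap (top 0.140 m), so a gentle touch will calibrate the offset.

```bash
python3 - <<'E'
from pp import *
s=r.read_state();x,y,z=s["tool_pos"]
hit=r.move_straight([x,y,z-.016],R(6),.012,2.);say("touch",hit)
r.move_straight([x,y,z+.005],R(6),.1);say("up")
E
```

```text
touch True t 10.9 z 0.1129 w 0.0002 F [-1.  -1.   8.1] ff 4.0
up t 11.1 z 0.1231 w 0.0 F [ 0.2  0.3 -0.6] ff 0.0
```

Contact came at TCP z ≈ 0.113, so the tips stand 27 mm behind the reported TCP. I'll correct z by 38 mm and retry.

```bash
sed -i 's/^TRAV=.30/TRAV=.265\nOFF=.038   # measured: fingers 38 mm shorter than the stated TCP/; s/H-\.022\]/H-.022-OFF]/; s/H-\.017\]/H-.017-OFF]/; s/zt=.025+H-.022/zt=.025+H-.022-OFF/' pp.py; grep -n OFF pp.py
python3 - <<'E'
from pp import *
B0=.2
pick("black",(.3777,.2500))
i,p,d=viewer.read_camera("scene")[0],*viewer.read_camera("side")
o=np.hstack([cv2.resize(i,(400,300)),cv2.resize(p,(400,300))]);cv2.imwrite("pics/lift.png",o[...,::-1])
E
```

```text
5:OFF=.038   # measured: fingers 38 mm shorter than the stated TCP
10:    if r.move_straight([*xy,H-.022-OFF],rot,.12,12): say("contact!");raise SystemExit
13:    r.move_straight([*xy,H-.017-OFF],rot,.03);r.move_straight([*xy,TRAV],rot,.2);say("lifted")
15:    x,y=C[k];H=B[k][2];rot=R(6);zt=.025+H-.022-OFF
gripped black t 13.6 z 0.0806 w 0.0186 F [-1.3  0.3  7.7] ff 58.2
lifted t 14.9 z 0.264 w 0.0182 F [ 0.4 -0.1 -3.5] ff 58.6
```

View pics/lift.png

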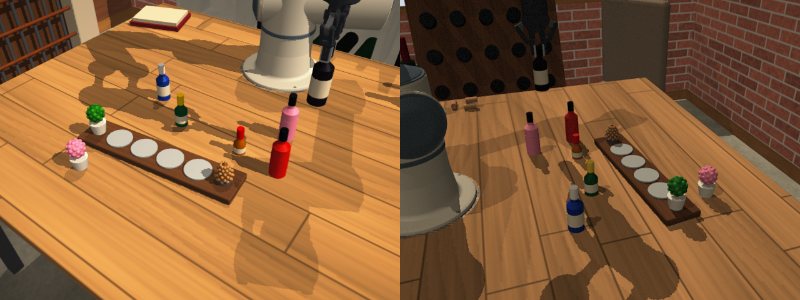

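The black bottle hangs upright in the jaws, at about (320,80) in the left panel. Placing it on coaster 4.

```bash
python3 - <<'E'
from pp import *
place("black")
i,p,d=viewer.read_camera("scene")[0],*viewer.read_camera("side")
o=np.hstack([cv2.resize(i[130:310,80:320],(400,300)),cv2.resize(p[200:380,290:530],(400,300))]);cv2.imwrite("pics/pl1.png",o[...,::-1])
E
```

```text
down True expected 0.105 t 19.6 z 0.1056 w 0.0183 F [-0.9 -0.1  7.9] ff 59.6
released black t 21.2 z 0.1645 w 0.0501 F [-0.7  0.2 -0.8] ff 0.0
```

View pics/pl1.png

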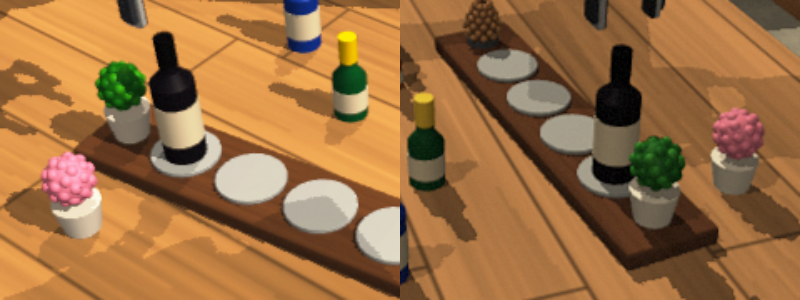

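The black bottle stands upright and centred on coaster 4, with the topiary untouched. Doing the other three the same way.

```bash
sed -i 's/zt+.06\],rot,.1)/max(zt+.06,.2)],rot,.12)/' pp.py; python3 - <<'E'
from pp import *
r.move_straight([*C["black"],.2])
for k,xy in(("blue",(.3660,-.2307)),("green",(.4388,-.1038)),("amber",(.4470,.0985))):
    pick(k,xy);place(k)
    s=r.read_state();ok=True
    n=cap((viewer.camera_info("side"),*viewer.read_camera("side")),k); print("at old place z",n and round(n[2],3))
r.move_pose([.45,.05,.3],R(6))
r.move_pose([.40,.30,.3],R(6))
i,p,d=viewer.read_camera("scene")[0],*viewer.read_camera("side")
o=np.hstack([cv2.resize(i[120:345,90:390],(400,300)),cv2.resize(p[170:380,270:550],(400,300))]);cv2.imwrite("pics/end.png",o[...,::-1]);say("end")
for n in("scene","side"):
    info=viewer.camera_info(n);_,D=viewer.read_camera(n);X=cloud(info,D);cam=np.array(info["T"])[:2,3]
    for k,c in C.items():
        H=B[k][2]+.025;m=(np.hypot(X[...,0]-c[0],X[...,1]-c[1])<.03)&(X[...,2]>H-.03)&(X[...,2]<H-.006)
        f=np.median(X[m][:,:2],0);e=f-cam;print(n,k,"offset mm",np.round(1e3*(f+.0085*e/np.linalg.norm(e)-c),1),"top",round(np.percentile(X[m|((np.hypot(X[...,0]-c[0],X[...,1]-c[1])<.02)&(X[...,2]>.03))][:,2],99),3))
E
```

```text
gripped blue t 24.6 z 0.0604 w 0.0187 F [-1.6  0.2  6.9] ff 58.3
lifted t 26.0 z 0.2641 w 0.0183 F [-0.4  0.5 -2. ] ff 58.6
down True expected 0.085 t 29.8 z 0.0854 w 0.0185 F [-1.3 -1.   6.4] ff 59.3
released blue t 31.7 z 0.1993 w 0.0503 F [ 0.2  0.7 -0.1] ff 0.0
at old place z 0.003
gripped green t 34.6 z 0.0404 w 0.0186 F [-1.1  0.7  7.2] ff 58.3
lifted t 36.1 z 0.2641 w 0.0183 F [ 1.  -0.3 -2.4] ff 58.6
down True expected 0.065 t 39.7 z 0.0654 w 0.0186 F [-0.8 -0.6  6. ] ff 59.3
released green t 41.8 z 0.1993 w 0.0501 F [-0.9 -0.4  1. ] ff 0.0
at old place z 0.004
gripped amber t 44.8 z 0.0204 w 0.0186 F [-1.9  0.7  8.1] ff 58.3
lifted t 46.5 z 0.2641 w 0.0185 F [-0.8 -0.4 -1.5] ff 58.6
down True expected 0.045 t 50.1 z 0.0454 w 0.0185 F [-1.  -1.2  6.6] ff 59.2
released amber t 52.3 z 0.1993 w 0.0503 F [0.8 0.8 0. ] ff 0.0
at old place z 0.004
end t 54.2 z 0.2998 w 0.0497 F [-0.4 -0.1 -0. ] ff 0.0
scene amber offset mm [1.  1.3] top 0.106
scene green offset mm [0.6 1.2] top 0.126
scene blue offset mm [0.3 0. ] top 0.146
scene black offset mm [0.8 1.3] top 0.166
side amber offset mm [-1.2 -0.2] top 0.107
side green offset mm [-2.2 -0.5] top 0.127
side blue offset mm [-2.  -1.7] top 0.147
side black offset mm [-1.5 -0.9] top 0.167
```

View pics/end.png

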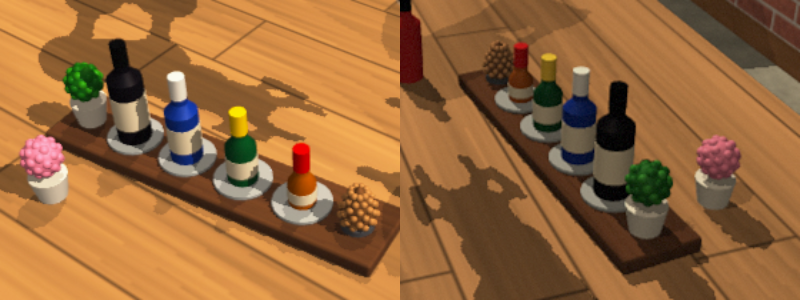

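All four bottles stand upright and centred to within about 2 mm. They rise towards the topiary, and the topiary and pine cone are in place. The arm is clear, so I'm handing in.

```bash
python3 -c "
from plant import job
print(job.job_done())"
```

```text
the job is handed in; nothing more can be done
None
```

The job is handed in at about 54 s of the 112 s allowed: amber, green, blue and black stand upright on coasters 1 to 4, rising to the topiary and centred to within about 3 mm by both cameras, after one missed first grasp on the black bottle (fingers measured 38 mm shorter than stated, corrected by a light touch on its cap).

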